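# Seat the sample cup and start the mill with the two-button console

## Task

Using the fingers only to push, slide the steel sample cup along the mill's guide channel until it touches the stop bar under the spout, without grasping or lifting it. Then start the mill: press the two flat start buttons on the console together, one fingertip on each, hold both fully down for three seconds, then let them both come up and move clear. Do not press a start button before the cup is home or one start button alone, do not press the mushroom stop button, and leave everything else where it stands.

Things in the scene. Friction and masses are not known exactly. Their poses are not given: they have to be found in the camera images.
- cup_mid (a point): Centre (half-way up) of the round open steel sample cup: 70 mm outside diameter, 45 mm high, 3 mm wall, 0.15 to 0.3 kg, loose. It stands on the mill's 6 mm thick base plate between two guide rails 12 mm high, 78 mm apart inside. It slides freely on the plate.
- seat (a point): Fixed point on the mill, 28.5 mm above the bench: where the cup's centre (cup_mid) is when the cup touches the stop bar. Its x axis runs along the guide channel from the open end towards the stop bar, y to the left of that, z up. The cup starts 55 to 105 mm back along -x. Rails reach from 210 mm before this point to 40 mm past it; the stop bar, 16 mm high, lies across at +35 mm.
- mill: The grey and blue sample mill, fixed. Origin on the bench under the channel's centre line, 55 mm before the seat; same axes as the seat. Its base plate is 140 mm wide. Past the stop bar stands the 130 mm high housing, its front at x = +102 mm. A sheet steel spout overhangs the stop bar from x = +71 mm, more than 70 mm above the bench. Hopper and motor are on top and behind.
- console: The grey metal start console, a fixed box 170 mm (x) by 130 mm (y) by 50 mm high. Origin on the bench directly below the midpoint between the two flat start buttons; x points away from the robot at yaw 0, y to its left, z up. The box reaches from x = -50 to +120 mm.
- left_button_top (a point): Centre of the top face of the left flat black start button: 25 mm diameter, at console x = 0, y = +28 mm, top 70 mm above the bench when up (moves down with the button). It stands in a 41 mm wide round steel collar whose top is 62 mm above the bench.
- right_button_top (a point): The same for the right start button, at console x = 0, y = -28 mm: the two button centres are 56 mm apart.
- left_button (a joint): Travel of the left start button in m: 0 up, 0.008 fully down, when the top is level with its collar. Spring return; about 1.5 N to begin, 5 N fully down (each button).
- right_button (a joint): Travel of the right start button, same meaning.
- stop_top (a point): Top centre of the single larger mushroom-headed black stop button on the console, 38 mm across, at console x = +85 mm, y = 0, top 85 mm above the bench. Not to be touched.
- stop (a joint): Travel of the mushroom stop button: 0 up, 0.006 pressed.
- dish: Bystander: a shallow glass dish, 56 mm across and 14 mm high, loose. Origin at the centre of its underside.
- wrench: Bystander: a steel spanner 130 mm long lying flat, loose. Origin under its middle.
- jar: Bystander: a small closed amber jar, 48 mm across, 70 mm high, loose. Origin at the centre of its underside.
- flask: Bystander: a conical glass flask, 56 mm across, 88 mm high, loose. Origin at the centre of its underside.
- weight: Bystander: a brass weight, 32 mm across, 42 mm high, loose. Origin at the centre of its underside.
- brush: Bystander: a small brush 140 mm long lying flat, loose. Origin under its middle.
- crucible: Bystander: a white crucible, 40 mm across, 30 mm high, loose. Origin at the centre of its underside.
- cup: The same steel cup; origin at the centre of its underside.
Mind the look-alikes: they are no part of the job. What is shaped like the console but blue is not meant.

How it is judged:
By the outcome, as a careful person would: the job done as asked, in the order asked, and still so for the second after the job is handed in, with the robot touching nothing.
It also fails if it takes over 58 s, if anything falls off the work surface, if the arm or the gripper's body presses on something with over 40 N, if the wrist force passes 120 N, or if a joint passes its speed limit or range.

## Robot

A 6-joint arm with a two-finger parallel gripper is mounted at the origin on the work surface. World frame = base frame: x ahead of the robot, y to its left, z up, the work surface at z = 0. Lengths are in m, angles in rad, forces in N, time in s.
With the tool pointing down it reaches from about 0.375 to 0.975 m from the base axis. Payload 3.8 kg.
Tool frame: the origin (TCP) lies on the mounting face of the last link; the fingertips stand 173 mm ahead of it and the grasp point (between the pads) lies 155 mm ahead of it; z points along the fingers, y is the direction in which the jaws open and shut (so a half turn about z gives the same grasp; the last joint's range is limited). The gripper opens to 85 mm and grips with 20 to 120 N. Pads are 22 mm wide; open, the fingers measure 114 mm over their backs; the gripper's body (76 mm by 85 mm) begins 54 mm behind the grasp point. The pads swing forward as they close: fully open they stand 13 mm farther back than shut.
Start: joints at [-1.322, 0.264, 1.604, -0, 1.274, -0.037], TCP at [0.19, -0.648, 0.405] pointing down, gripper open.
Joint ranges: [-2.63, 2.63], [-0.94, 2.18], [0.31, 2.57], [-1.31, 4.45], [0, 2.66], [-2.55, 2.55]. Speed limits (rad/s): [2.57, 2.57, 3.14, 3.14, 3.14, 3.14].

## Interface

Orientations are given as a rotation vector (axis times angle).
In Python, from workcell import bot gives the robot as it stands.
- The arm moves only by the shell command python3 -m jog 'ROWS' [FORCE]. ROWS is JSON, a list that holds one entry, the list of rows, each a list of 7 numbers: the closure, from 0 (fully open) to 1 (shut), then the shift along the tool's x, y, z in cm, then the turn, a rotation vector about the tool's x, y, z in rad. A call has 1 to 12 rows; each row is the pose to reach, as a shift and turn from the pose commanded when the call began, along the tool's axes at that moment; what a row does not reach only later rows make up. A row lasts 1/8 s, in which the tool goes at most 62.5 mm and 10.7 degrees, less where a joint would pass 70% of its speed; a pose out of reach is approached as far as the arm can. A call with a gripper value outside its range is refused whole. The fingers move at their own pace and stop on an object; FORCE is the grip in N (left out, the last holds). Time passes only in rows, so rows that repeat a pose let the fingers close. It gives the time, the measured TCP pose, the force and the opening at its end, in the units of the state.
- bot.read_state(): the state, without advancing time (a new reading comes with each control period).
- bot.read_camera(name): name is "scene" or "top" or "wrist"; returns the picture (420x560x3 uint8, red, green, blue); there is no depth.
- bot.camera_model(name): a dict with "intrinsics" (3x3 intrinsics, pixels), "k1" (the pictures are not rectified: a ray, as slopes to the right and down, at radius r is drawn at 1 + k1 r^2 times it, then the intrinsics apply), "rvec" (rotation vector, rad) and "tvec" (3), from world to camera coordinates, as OpenCV has them. Camera axes: x right, y down, z forward; pixel columns grow to the right and rows downward; lengths in m; the calibration is good to about 2 mm. A picture is of the moment at which its call begins: read the wrist's pose just before it. camera_model takes no time and is no camera call; for the wrist camera it gives the pose at the moment of the call.
- bot.finish_job(): hands the job in, once; it reports no verdict.
The state is a dict: "time": time; "q": joint angles; "joint_vel": joint speeds; "joint_torque": joint torques, N m; "tool_pos": TCP position; "tcp_rot": TCP orientation; "wrist_force": force on the tool from outside, world axes, zero at the start; "torque": the same for the moment, N m; "width": opening from 0.0 (shut) to 1.0 (fully open).
Only numpy, scipy, OpenCV 4.12 (cv2) and the standard library are available. Lean on these libraries where they do the work, as an engineer would, in place of code of your own. Each camera call takes 0.05 s, during which the arm holds its last target.

## Working session

There is one attempt and no reset: what is moved stays moved. The work goes in short steps, Python scripts to look and compute and a shell command to move; the robot and the scene stay as the last step left them, time stands still between calls to the robot, and variables do not carry over. Pictures are saved under pics/ and viewed, and the job is handed in when it is done.

```bash
ls; mkdir -p pics; python3 - <<'E'
from workcell import bot
import cv2
for n in("scene","top","wrist"):
    m=bot.camera_model(n)
    im=bot.read_camera(n); cv2.imwrite(f"pics/{n}0.png",im[:,:,::-1])
    print(n,m)
s=bot.read_state();print(s)
E
```

```text
pics
scene {'intrinsics': array([[536.23288061,   0.        , 286.76885763],
       [  0.        , 536.23288061, 207.39429451],
       [  0.        ,   0.        ,   1.        ]]), 'k1': -0.143540969783456, 'rvec': array([ 0.72250045,  2.68216175, -1.04090434]), 'tvec': array([ 0.52969408, -0.05169239,  1.80171428])}
top {'intrinsics': array([[502.64223751,   0.        , 283.39151135],
       [  0.        , 502.64223751, 212.56210274],
       [  0.        ,   0.        ,   1.        ]]), 'k1': -0.16389565170971337, 'rvec': array([ 2.17812054, -2.1744478 ,  0.07904877]), 'tvec': array([-0.11793258,  0.55953399,  1.46581927])}
wrist {'intrinsics': array([[315.5001775 ,   0.        , 276.45327493],
       [  0.        , 315.5001775 , 211.95353313],
       [  0.        ,   0.        ,   1.        ]]), 'k1': 0.02061118356429845, 'rvec': array([-2.30866517,  1.72738367,  0.27012381]), 'tvec': array([-0.67530465, -0.03945384,  0.37933595])}
{'time': 0.15, 'q': array([-1.32188428e+00,  2.64606800e-01,  1.60507248e+00,  2.13050461e-05,
        1.27370258e+00, -3.69168753e-02]), 'joint_vel': array([ 0.00152594, -0.00166507, -0.00230017, -0.00269583,  0.00105935,
       -0.00075453]), 'joint_torque': array([ 1.09794146e-03, -5.15905273e+01, -3.67958307e+01,  3.60095919e-05,
        8.03831499e-03,  1.17177504e-05]), 'tool_pos': array([ 0.19024403, -0.64736172,  0.40362318]), 'tcp_rot': array([-3.10780265e+00, -4.47188782e-01,  2.65384896e-04]), 'wrist_force': array([-0.26769655,  0.18178649,  0.17193207]), 'torque': array([-0.02884935,  0.01085285, -0.00900454]), 'width': 0.9995276455743073}
```

View pics/top0.png

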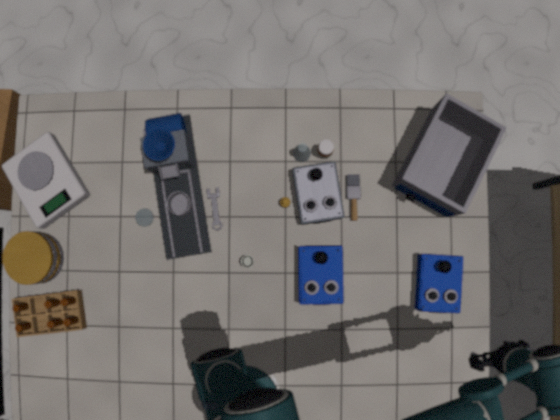

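View pics/scene0.png

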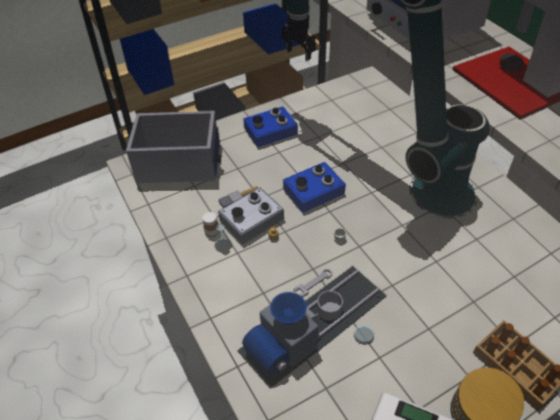

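View pics/wrist0.png

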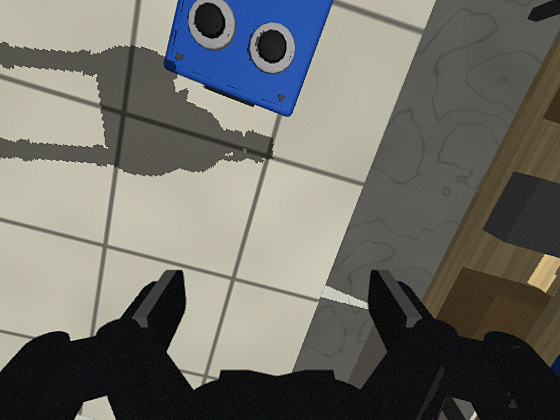

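The top view shows three button boxes: a grey one at (317,193) and two blue ones at (320,275) and (440,283). The grey one fits "grey metal console"; the blue ones are look-alikes. The mill channel runs from (188,255) up to (165,120), with the cup at (179,203). I'll check this in an enlarged crop.

```bash
cat > h.py <<'E'
import numpy as np,cv2
from scipy.spatial.transform import Rotation as R
def ray(m,uv):
    K=m["intrinsics"];d=np.array([m["k1"],0,0,0,0.])
    p=cv2.undistortPoints(np.array([[uv]],float),K,d)[0,0]
    Rm=cv2.Rodrigues(m["rvec"])[0]
    return -Rm.T@m["tvec"], Rm.T@np.array([p[0],p[1],1])
def onz(m,uv,z):
    c,d=ray(m,uv); return c+d*(z-c[2])/d[2]
def proj(m,P):
    return cv2.projectPoints(np.array(P,float).reshape(-1,3),m["rvec"],m["tvec"],m["intrinsics"],np.array([m["k1"],0,0,0,0.]))[0][:,0]
E
python3 - <<'E'
import cv2
t=cv2.imread("pics/top0.png");
a=cv2.resize(t[105:265,130:230],None,fx=3.7,fy=3.7,interpolation=cv2.INTER_CUBIC)
b=cv2.resize(t[135:235,285:370],None,fx=5,fy=5,interpolation=cv2.INTER_CUBIC)
import numpy as np
h=max(a.shape[0],b.shape[0]);c=np.zeros((h,a.shape[1]+b.shape[1],3),np.uint8)
c[:a.shape[0],:a.shape[1]]=a;c[:b.shape[0],a.shape[1]:]=b
cv2.imwrite("pics/crop0.png",c);print(c.shape,a.shape)
E
```

```text
(592, 795, 3) (592, 370, 3)
```

View pics/crop0.png

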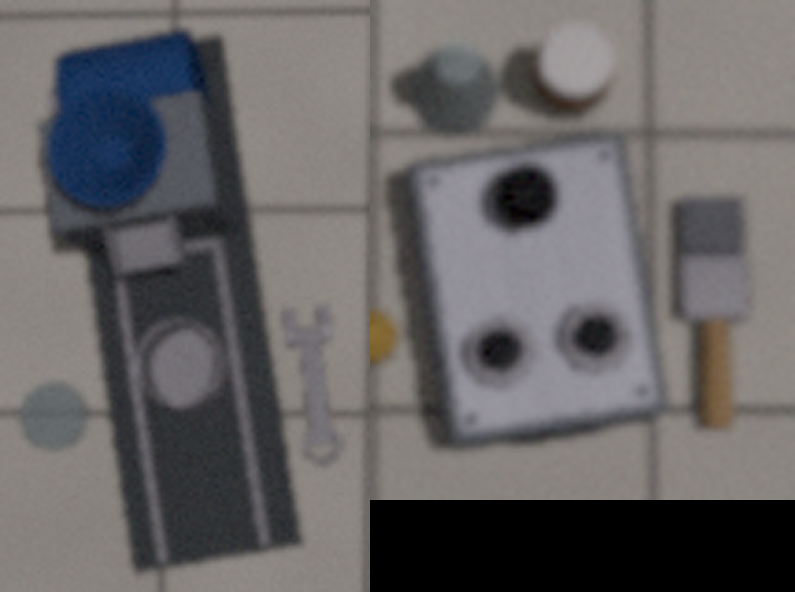

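```bash
cat > meas.py <<'E'
from h import *
from workcell import bot
m=bot.camera_model("top")
t=cv2.imread("pics/top0.png");g=cv2.cvtColor(t,cv2.COLOR_BGR2GRAY)
hs=cv2.cvtColor(t,cv2.COLOR_BGR2HSV)
B=[]
for (u,v),z in(((310.4,204.6),.07),((330.4,201.6),.07),((316,174),.085)):
    x0,y0=int(u)-7,int(v)-7
    w=g[y0:y0+15,x0:x0+15]; mk=(w<60).astype(np.uint8)
    M=cv2.moments(mk,True);c=(x0+M["m10"]/M["m00"],y0+M["m01"]/M["m00"]);p=onz(m,c,z);B.append(p);print("btn",np.round(c,1),p.round(4),M["m00"])
d=B[0]-B[1];print("sep",np.linalg.norm(d),"console yaw deg",np.degrees(np.arctan2(-d[0],d[1])),"mid",(B[0]+B[1])/2)
f=lambda a,b:(130+(a+.5)/3.7-.5,105+(b+.5)/3.7-.5)
for n,q,z in(("plateBL",f(135,570),.006),("plateBR",f(300,543),.006),("railL0",f(163,562),.018),("railL1",f(123,285),.018),("railR0",f(265,543),.018),("railR1",f(220,245),.018),("cuprim",f(182,362),.051),("dish",f(54,415),.014),("wr_top",f(308,315),.003),("wr_bot",f(322,455),.003)):
    print(n,onz(m,q,z).round(4))
E
python3 meas.py
```

```text
btn [310.4 204.6] [ 0.579  -0.1947  0.07  ] 44.0
btn [329.6 201.8] [ 0.5871 -0.25    0.07  ] 43.0
btn [314.9 174.1] [ 0.665  -0.2073  0.085 ] 115.0
sep 0.05591558033064047 console yaw deg 8.332052401599157 mid [ 0.58302165 -0.22237353  0.07      ]
plateBL [0.4214 0.2356 0.006 ]
plateBR [0.4442 0.1003 0.006 ]
railL0 [0.4282 0.2097 0.018 ]
railL1 [0.6532 0.2472 0.018 ]
railR0 [0.444  0.1268 0.018 ]
railR1 [0.6858 0.1676 0.018 ]
cuprim [0.5867 0.1896 0.051 ]
dish [0.547  0.3034 0.014 ]
wr_top [0.6301 0.0965 0.003 ]
wr_bot [0.5157 0.0835 0.003 ]
```

```bash
cat >> h.py <<'E'
def rel(s,p,yaw_x):
    """shift cm & rotvec in tool axes to reach tool pos p, pointing down, tool x at world heading yaw_x (deg)"""
    R0=R.from_rotvec(s["tcp_rot"]);a=np.radians(yaw_x)
    X=np.array([np.cos(a),np.sin(a),0]);Z=np.array([0,0,-1.]);Y=np.cross(Z,X)
    R1=R.from_matrix(np.c_[X,Y,Z])
    return (R0.inv().apply(np.array(p)-s["tool_pos"])*100).round(2),(R0.inv()*R1).as_rotvec().round(4)
E
python3 - <<'E'
from h import *
from workcell import bot
s=bot.read_state();m=bot.camera_model("wrist")
R0=R.from_rotvec(s["tcp_rot"]);print(R0.as_matrix().round(3))
c,_=ray(m,(280,210));print("cam in tool",R0.inv().apply(c-s["tool_pos"]).round(3))
for uv in((280,0),(280,420),(0,210)): print(R0.inv().apply(ray(m,uv)[1]).round(2))
a=np.radians(9.5);X=np.array([np.cos(a),np.sin(a)])
seat=np.array([.6432,.203]); p=np.r_[seat-.15*X,.405]
for y in(9.5,189.5):print(y,rel(s,p,y),p)
E
```

```text
[[ 0.959  0.282 -0.   ]
 [ 0.282 -0.959  0.002]
 [ 0.    -0.002 -1.   ]]
cam in tool [0.078 0.001 0.031]
[0.33 0.01 1.15]
[-0.93  0.01  0.75]
[-0.3  -0.86  0.96]
9.5 (array([ 5.254e+01, -7.061e+01, -1.000e-02]), array([-0.0018,  0.    ,  0.12  ])) [0.49525716 0.17824286 0.405     ]
189.5 (array([ 5.254e+01, -7.061e+01, -1.000e-02]), array([-0.0000e+00, -2.7000e-03, -3.0216e+00])) [0.49525716 0.17824286 0.405     ]
```

```bash
python3 -m jog '[[[0.7,52.5,-70.6,0,0,0,-1.5],[0.7,52.5,-70.6,0,0,0,-1.5],[0.7,52.5,-70.6,0,0,0,-1.5],[0.7,52.5,-70.6,0,0,0,-1.5],[0.7,52.5,-70.6,0,0,0,-1.5],[0.7,52.5,-70.6,0,0,0,-1.5],[0.7,52.5,-70.6,0,0,0,-1.5],[0.7,52.5,-70.6,0,0,0,-1.5],[0.7,52.5,-70.6,0,0,0,-3.02],[0.7,52.5,-70.6,0,0,0,-3.02],[0.7,52.5,-70.6,0,0,0,-3.02],[0.7,52.5,-70.6,0,0,0,-3.02]]]' 20
python3 - <<'E'
from h import *
from workcell import bot
s=bot.read_state();print(s["q"])
a=np.radians(9.5);X=np.array([np.cos(a),np.sin(a)])
p=np.r_[np.array([.6432,.203])-.15*X,.3]
print(rel(s,p,189.5))
E
```

```text
time: 1.65
tool_pos: [0.4501, 0.0581, 0.4048]
tcp_rot: [0.927, 3.001, 0.0]
wrist_force: [0.5, -0.6, 0.2]
width: 0.301
[ 7.36265415e-02 -1.65994089e-01  2.05347962e+00 -3.02294570e-04
  1.25324738e+00 -8.97900295e-01]
(array([ 3.05, 12.46, 10.48]), array([-0.    ,  0.0009, -0.765 ]))
```

```bash
python3 -m jog '[[[0.7,3.05,12.45,10.5,0,0,-0.765],[0.7,3.05,12.45,10.5,0,0,-0.765],[0.7,3.05,12.45,10.5,0,0,-0.765],[0.7,3.05,12.45,10.5,0,0,-0.765],[0.7,3.05,12.45,10.5,0,0,-0.765],[0.7,3.05,12.45,10.5,0,0,-0.765],[0.7,3.05,12.45,10.5,0,0,-0.765]]]'
python3 - <<'E'
from h import *
from workcell import bot
s=bot.read_state();m=bot.camera_model("wrist")
cv2.imwrite("pics/w1.png",bot.read_camera("wrist")[:,:,::-1]);cv2.imwrite("pics/s1.png",bot.read_camera("scene")[:,:,::-1])
np.savez("w1.npz",**m,tool=s["tool_pos"],rot=s["tcp_rot"]);print(s["q"],s["tool_pos"],s["joint_vel"])
E
```

```text
time: 2.52
tool_pos: [0.496, 0.1753, 0.3003]
tcp_rot: [-0.246, 3.131, 0.0]
wrist_force: [0.4, -0.2, 1.1]
width: 0.302
[ 2.92379584e-01  7.35123837e-02  2.02797124e+00 -4.28206098e-05
  1.03888650e+00 -1.43517078e+00] [0.49595935 0.17528365 0.3003412 ] [-0.0006602   0.00034029  0.00044411 -0.00035628  0.00108342 -0.00799682]
```

View pics/w1.png

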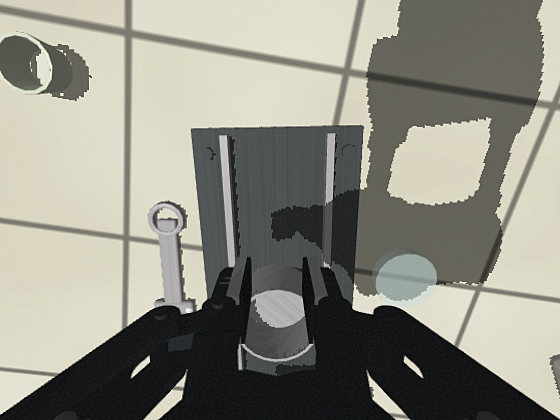

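View pics/s1.png

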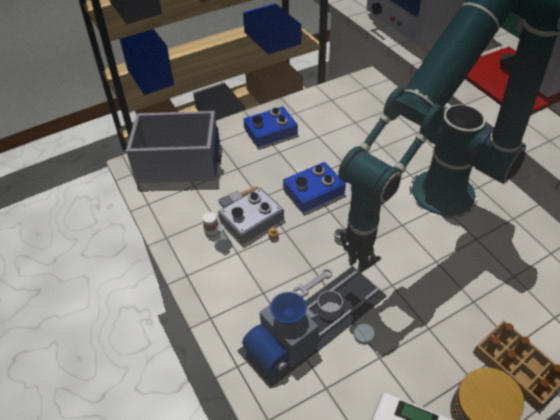

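```bash
python3 - <<'E'
import cv2
t=cv2.imread("pics/w1.png");cv2.imwrite("pics/w1c.png",cv2.resize(t[115:275,180:380],None,fx=3.9,fy=3.7,interpolation=cv2.INTER_CUBIC))
E
python3 - <<'E'
from h import *
m=dict(np.load("w1.npz"))
for n,uv,z in(("pl",(191.5,128),.006),("pr",(363.5,126),.006),("rl",(223,135),.018),("rr",(331,133.5),.018),("rl1",(230,262),.018),("rr1",(326.5,262),.018)):
    print(n,onz(m,uv,z).round(4))
M=R.from_rotvec(m["rot"]).as_matrix();print(np.degrees(np.arctan2(M[1,0],M[0,0])))
E
```

```text
pl [0.4432 0.0964 0.006 ]
pr [0.4201 0.2327 0.006 ]
rl [0.4435 0.1238 0.018 ]
rr [0.4294 0.2061 0.018 ]
rl1 [0.5509 0.1412 0.018 ]
rr1 [0.5376 0.2251 0.018 ]
-171.01741690254315
```

View pics/w1c.png

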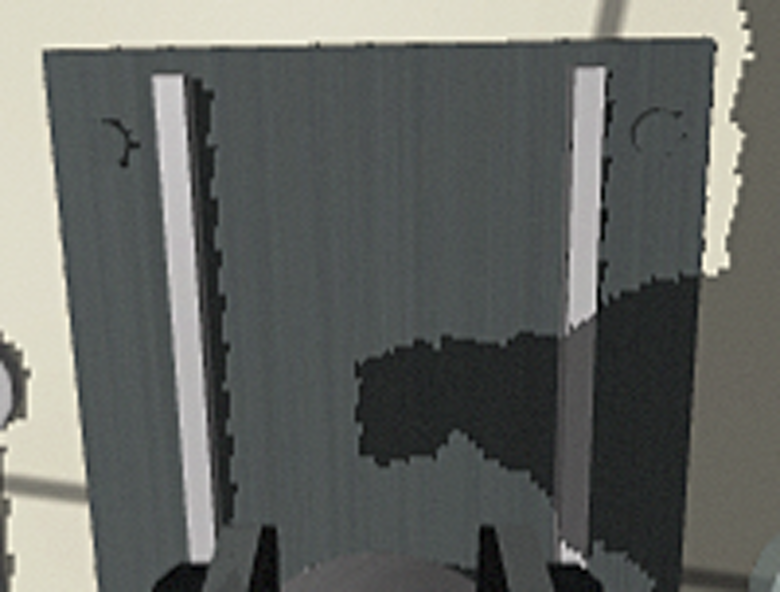

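```bash
python3 - <<'E'
from h import *
from workcell import bot
s=bot.read_state()
print(rel(s,[.5103,.1792,.195],189.6))
E
```

```text
(array([-1.47,  0.16, 10.53]), array([ 0.0001,  0.001 , -0.0101]))
```

```bash
python3 -m jog '[[[0.7,-1.5,0.15,6,0,0,-0.01],[0.7,-1.5,0.15,10.5,0,0,-0.01],[0.7,-1.5,0.15,10.5,0,0,-0.01],[0.7,-1.5,0.15,10.5,0,0,-0.01]]]'
python3 - <<'E'
from h import *
from workcell import bot
s=bot.read_state();m=bot.camera_model("wrist")
cv2.imwrite("pics/w2.png",bot.read_camera("wrist")[:,:,::-1])
t=bot.read_camera("scene")[:,:,::-1];cv2.imwrite("pics/s2.png",cv2.resize(t[220:400,220:420],None,fx=3,fy=3,interpolation=cv2.INTER_CUBIC))
a=np.radians(9.6);d=s["tool_pos"][:2]-[.6434,.2017];print("along",d@[np.cos(a),np.sin(a)],"left",d@[-np.sin(a),np.cos(a)],s["tool_pos"])
E
```

```text
time: 3.12
tool_pos: [0.5112, 0.1796, 0.1961]
tcp_rot: [-0.264, 3.129, 0.001]
wrist_force: [0.1, -0.8, 0.6]
width: 0.301
along -0.1340719607611295 left 0.000280597481483659 [0.51115878 0.17961766 0.19611781]
```

View pics/w2.png

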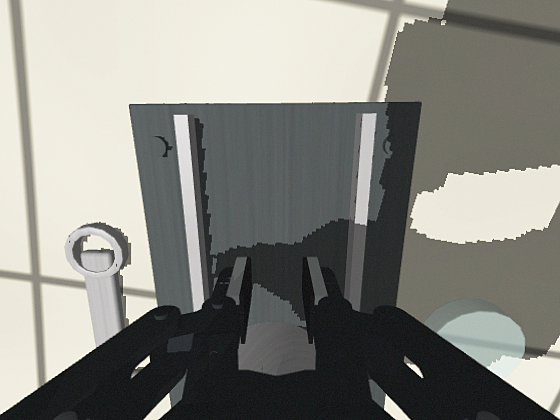

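View pics/s2.png

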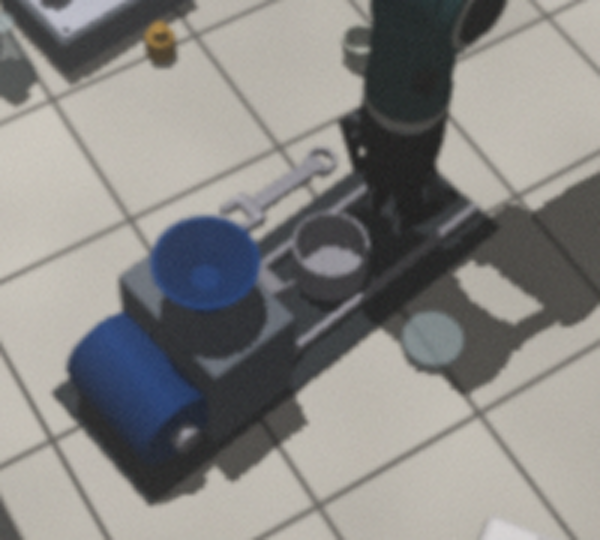

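```bash
python3 -m jog '[[[0.7,-1.5,0,0,0,0,0],[0.7,-2.5,0,0,0,0,0],[0.7,-3.1,0,0,0,0,0],[0.7,-3.7,0,0,0,0,0],[0.7,-4.3,0,0,0,0,0],[0.7,-5,0,0,0,0,0],[0.7,-5.7,0,0,0,0,0],[0.7,-6.4,0,0,0,0,0],[0.7,-7.1,0,0,0,0,0],[0.7,-7.6,0,0,0,0,0],[0.7,-8,0,0,0,0,0],[0.7,-8,0,0,0,0,0]]]'
python3 - <<'E'
from h import *
from workcell import bot
s=bot.read_state()
t=bot.read_camera("scene")[:,:,::-1];cv2.imwrite("pics/s3.png",cv2.resize(t[220:400,220:420],None,fx=3,fy=3,interpolation=cv2.INTER_CUBIC))
a=np.radians(9.6);d=s["tool_pos"][:2]-[.6434,.2017];print("along",d@[np.cos(a),np.sin(a)],"left",d@[-np.sin(a),np.cos(a)],s["wrist_force"])
E
```

```text
time: 4.72
tool_pos: [0.5897, 0.1931, 0.1949]
tcp_rot: [-0.265, 3.13, 0.0]
wrist_force: [-0.9, -0.4, 0.0]
width: 0.3
along -0.05437359275007185 left 0.0004915659827061745 [-0.88921395 -0.36413821  0.01127224]
```

View pics/s3.png

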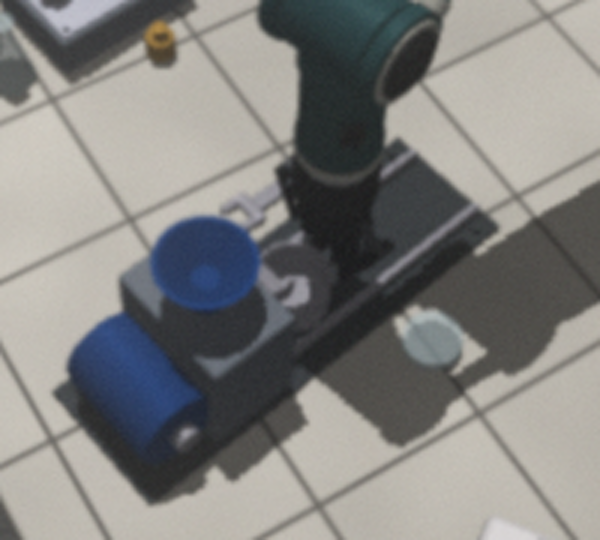

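The cup has moved with the fingers. I'll push on slowly in small steps until the force rises against the stop bar.

```bash
python3 -m jog '[[[0.7,-0.3,0,0,0,0,0],[0.7,-0.6,0,0,0,0,0],[0.7,-0.8,0,0,0,0,0],[0.7,-0.8,0,0,0,0,0]]]'
python3 -m jog '[[[0.7,-0.2,0,0,0,0,0],[0.7,-0.2,0,0,0,0,0]]]'
```

```text
time: 5.28
tool_pos: [0.5974, 0.1944, 0.1947]
tcp_rot: [-0.265, 3.13, 0.0]
wrist_force: [-0.5, -0.4, 0.1]
width: 0.297
time: 5.52
tool_pos: [0.5993, 0.1947, 0.1947]
tcp_rot: [-0.265, 3.13, 0.0]
wrist_force: [-0.3, -0.8, 0.2]
width: 0.304
```

```bash
for i in 1; do python3 -m jog '[[[0.7,-0.2,0,0,0,0,0],[0.7,-0.2,0,0,0,0,0]]]'; done
python3 -m jog '[[[0.7,-0.2,0,0,0,0,0],[0.7,-0.2,0,0,0,0,0]]]'
python3 - <<'E'
from h import *
from workcell import bot
s=bot.read_state()
t=bot.read_camera("scene")[:,:,::-1];t2=bot.read_camera("wrist")[:,:,::-1]
cv2.imwrite("pics/s4.png",np.hstack([cv2.resize(t[260:360,260:360],(400,400),interpolation=cv2.INTER_CUBIC),cv2.resize(t2[220:420,180:380],(400,400))]))
E
```

```text
time: 5.78
tool_pos: [0.6005, 0.195, 0.1945]
tcp_rot: [0.265, -3.128, 0.0]
wrist_force: [-4.5, -0.8, 3.2]
width: 0.299
time: 6.02
tool_pos: [0.6013, 0.1951, 0.1942]
tcp_rot: [0.265, -3.124, 0.001]
wrist_force: [-9.3, -2.0, 7.3]
width: 0.296
```

View pics/s4.png

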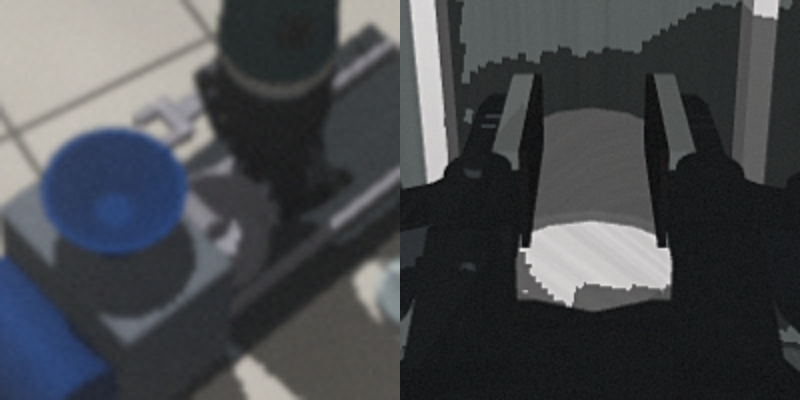

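Force rises to about 9 N at the predicted contact point (TCP 43 mm behind the seat), so the cup is against the bar. Backing off and rising.

```bash
python3 -m jog '[[[0.7,0.5,0,0,0,0,0],[0.7,2,0,0,0,0,0],[0.7,6,0,0,0,0,0],[0.5,8,0,-4,0,0,0],[0.5,8,0,-10,0,0,0],[0.5,8,0,-16,0,0,0],[0.5,8,0,-16,0,0,0],[0.5,8,0,-16,0,0,0]]]'
python3 - <<'E'
from h import *
from workcell import bot
s=bot.read_state();m=bot.camera_model("wrist")
w=bot.read_camera("wrist")[:,:,::-1];cv2.imwrite("pics/w5.png",w);np.savez("w5.npz",**m)
t=bot.read_camera("scene")[:,:,::-1];u=bot.read_camera("top")[:,:,::-1];cv2.imwrite("pics/top5.png",u)
cv2.imwrite("pics/s5.png",np.hstack([cv2.resize(t[260:360,260:360],(400,400),interpolation=cv2.INTER_CUBIC),cv2.resize(u[150:250,130:230],(400,400),interpolation=cv2.INTER_CUBIC)]))
print(s["q"],s["tool_pos"],s["width"])
E
```

```text
time: 7.12
tool_pos: [0.5237, 0.1818, 0.3548]
tcp_rot: [-0.265, 3.129, 0.0]
wrist_force: [-0.4, 0.5, -0.2]
width: 0.502
[ 2.89202229e-01  7.37737500e-02  1.91929551e+00 -9.44829821e-06
  1.14744047e+00 -1.45078519e+00] [0.5237179  0.1818065  0.35478196] 0.501580465626942
```

View pics/s5.png

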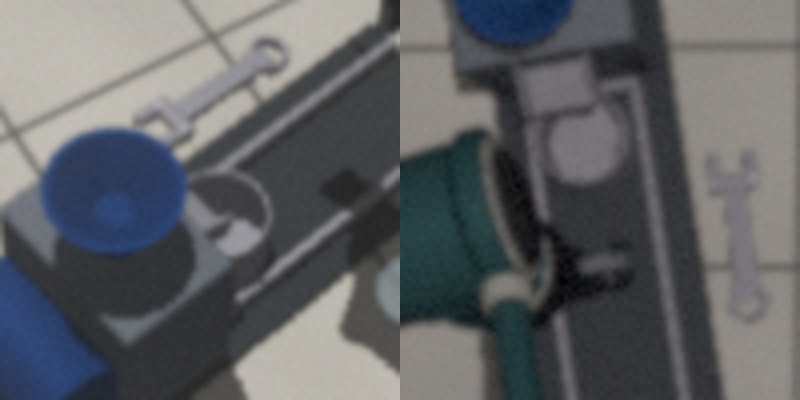

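View pics/w5.png

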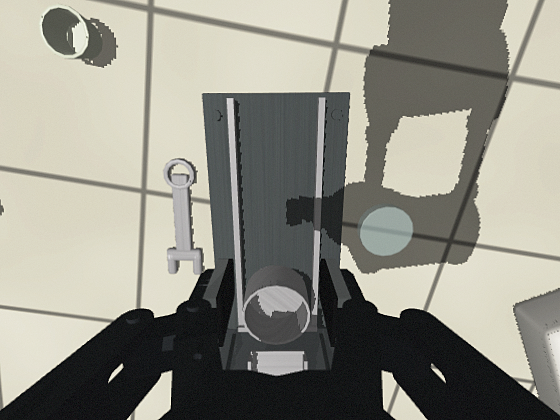

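```bash
python3 - <<'E'
from h import *
from workcell import bot
mt=bot.camera_model("top")
p=onz(mt,(130+(186)/4-.4,150+143/4-.4),.051);print("cup top",p)
m=dict(np.load("w5.npz"));a=np.radians(9.6);X=np.array([np.cos(a),np.sin(a)])
for uv in ((278.5,306),): p=onz(m,uv,.051);print("cup wrist",p)
seat=np.array([.6434,.2017])
L=np.r_[seat+.035*X,.022]
print(proj(m,L),proj(mt,L),proj(m,np.r_[seat,.051]),proj(mt,np.r_[seat,.051]))
w=cv2.imread("pics/w5.png");u=cv2.imread("pics/top5.png")
cv2.imwrite("pics/c5.png",np.hstack([cv2.resize(w[250:380,210:340],(600,600),interpolation=cv2.INTER_CUBIC)]))
E
```

```text
cup top [0.63735101 0.19885453 0.051     ]
cup wrist [0.63045332 0.20072827 0.051     ]
[[277.14080687 327.46465153]] [[175.69051595 173.29709825]] [[277.2683478  317.03474837]] [[175.1980626  183.31727267]]
```

View pics/c5.png

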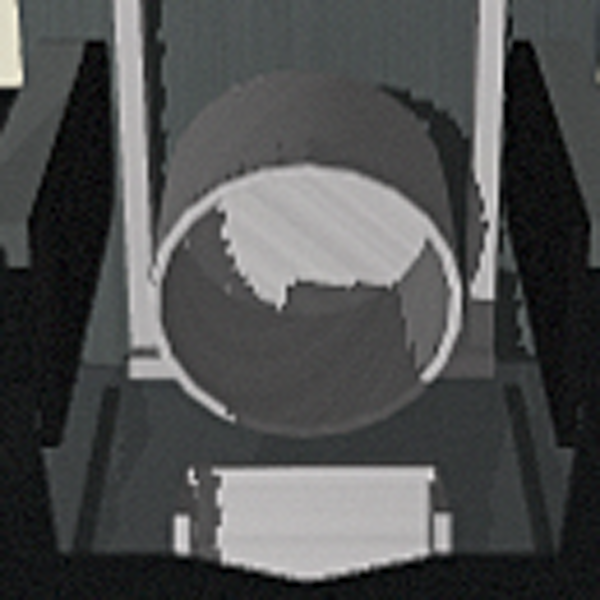

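```bash
python3 - <<'E'
from h import *
m=dict(np.load("w5.npz"));a=np.radians(9.6);X=np.array([np.cos(a),np.sin(a)]);seat=np.array([.6434,.2017])
for v in(284.8,285.3,286): print("rim back along",(onz(m,(276.8,v),.051)[:2]-seat)@X)
for v in(344,344.7): print("rim front along",(onz(m,(276.8,v),.051)[:2]-seat)@X)
for v in(326.5,327.5,329): print("bar",(onz(m,(243.6,v),.022)[:2]-seat)@X,(onz(m,(243.6,v),.016)[:2]-seat)@X)
E
```

```text
rim back along -0.036925562933769106
rim back along -0.036371707937580704
rim back along -0.035595335838066594
rim front along 0.0328949381275669
rim front along 0.03377446048616399
bar 0.03375392321181665 0.03838458950731614
bar 0.03509297815264209 0.03975027712622476
bar 0.037106936505460444 0.04180429141913059
```

The wrist view puts the cup rim centre at (277,315), within about 1.5 mm of the seat, and the stop bar edge at (243,328). I'll nudge the cup once more, gently and slowly, to make sure it stayed against the bar after release.

```bash
python3 -m jog '[[[0.7,0,0,6,0,0,0],[0.7,0,0,12,0,0,0],[0.7,-1,0,16,0,0,0],[0.7,-2,0,16,0,0,0],[0.7,-5,0,16,0,0,0],[0.7,-7,0,16,0,0,0],[0.7,-7.2,0,16,0,0,0],[0.7,-7.4,0,16,0,0,0],[0.7,-7.5,0,16,0,0,0],[0.7,-7.6,0,16,0,0,0],[0.7,-7.7,0,16,0,0,0],[0.7,-7.7,0,16,0,0,0]]]'
python3 -m jog '[[[0.7,-0.05,0,0,0,0,0],[0.7,-0.1,0,0,0,0,0],[0.7,-0.1,0,0,0,0,0]]]'
```

```text
time: 8.78
tool_pos: [0.6, 0.1949, 0.1947]
tcp_rot: [0.265, -3.13, 0.0]
wrist_force: [0.4, 0.5, 0.1]
width: 0.299
time: 9.15
tool_pos: [0.6004, 0.1949, 0.1945]
tcp_rot: [0.265, -3.128, 0.0]
wrist_force: [-4.7, -0.9, 3.5]
width: 0.299
```

```bash
python3 -m jog '[[[0.7,0.1,0,0,0,0,0],[0.7,0.4,0,0,0,0,0],[0.7,2,0,0,0,0,0],[0.5,6,0,0,0,0,0],[0.5,7,0,-6,0,0,0],[0.5,7,0,-12,0,0,0],[0.5,7,0,-18,0,0,0],[0.5,7,0,-18,0,0,0]]]'
python3 - <<'E'
from h import *
from workcell import bot
s=bot.read_state();m=bot.camera_model("wrist")
w=bot.read_camera("wrist")[:,:,::-1];cv2.imwrite("pics/w6.png",w)
cv2.imwrite("pics/c6.png",cv2.resize(w[240:370,210:340],(600,600),interpolation=cv2.INTER_CUBIC))
print(rel(s,[.55,-.2273,.36],188.3), s["tool_pos"])
a=np.radians(9.6);X=np.array([np.cos(a),np.sin(a)]);seat=np.array([.6434,.2017])
for t,z in((-.035,.051),(.035,.051),(.035,.022)): print(proj(m,np.r_[seat+t*X,z]))
np.savez("w6.npz",**m)
E
```

```text
time: 10.15
tool_pos: [0.5335, 0.1838, 0.3819]
tcp_rot: [-0.264, 3.117, 0.004]
wrist_force: [0.4, 1.0, 0.0]
width: 0.502
(array([  5.32, -40.8 ,   2.05]), array([0.0017, 0.0134, 0.0244])) [0.53345939 0.18375977 0.38187102]
[[276.53887664 260.65269402]]
[[276.41965865 316.95640498]]
[[276.3982129  301.73054857]]
```

View pics/c6.png

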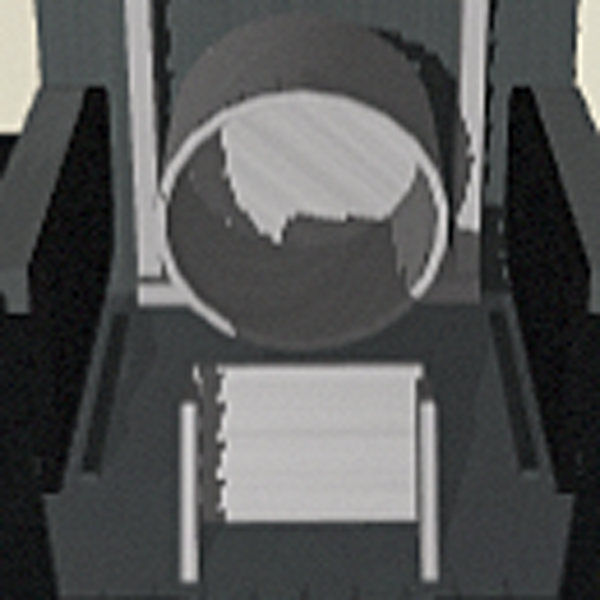

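The cup is still home: rim centre at about (276,288), bar edge visible just beyond it. Moving to the console.

```bash
python3 -m jog '[[[0.5,5.3,-40.8,2,0,0,0.0227],[0.5,5.3,-40.8,2,0,0,0.0227],[0.5,5.3,-40.8,2,0,0,0.0227],[0.5,5.3,-40.8,2,0,0,0.0227],[0.5,5.3,-40.8,2,0,0,0.0227],[0.5,5.3,-40.8,2,0,0,0.0227],[0.5,5.3,-40.8,2,0,0,0.0227],[0.5,5.3,-40.8,2,0,0,0.0227],[0.5,5.3,-40.8,2,0,0,0.0227],[0.5,5.3,-40.8,2,0,0,0.0227]]]'
python3 - <<'E'
from h import *
from workcell import bot
s=bot.read_state();m=bot.camera_model("wrist")
w=bot.read_camera("wrist")[:,:,::-1];cv2.imwrite("pics/w7.png",w);np.savez("w7.npz",**m,tool=s["tool_pos"],rot=s["tcp_rot"])
print(s["q"],s["tool_pos"])
u=bot.read_camera("top")[:,:,::-1];cv2.imwrite("pics/top7.png",u)
E
```

```text
time: 11.45
tool_pos: [0.5483, -0.2264, 0.3539]
tcp_rot: [0.232, -3.132, -0.002]
wrist_force: [0.3, -0.4, -0.4]
width: 0.501
[-4.33723647e-01  1.48125788e-01  1.83848305e+00  3.32407483e-04
  1.15649434e+00 -2.15257802e+00] [ 0.54829572 -0.226436    0.35390575]
```

View pics/w7.png

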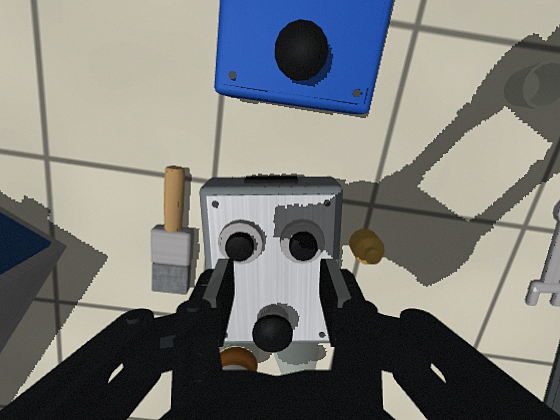

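View pics/top7.png

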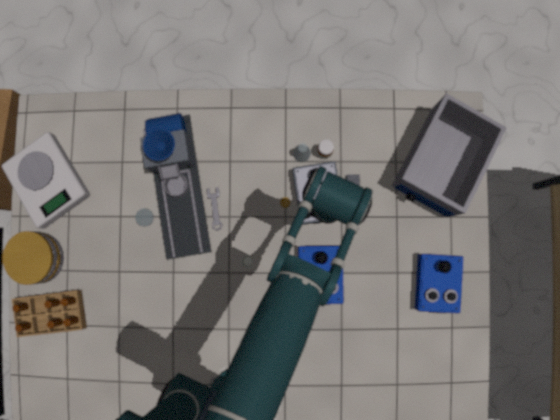

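```bash
python3 - <<'E'
from h import *
m=dict(np.load("w7.npz"));T=R.from_rotvec(m["rot"])
w=cv2.imread("pics/w7.png");c=cv2.resize(w[200:350,180:380],(800,600),interpolation=cv2.INTER_CUBIC)
for z in(.166,):
  for y in(-.02125,.02125):
    for x in(-.011,.011):
      q=proj(m,T.apply([x,y,z])+m["tool"])[0];print(x,y,z,q.round(1));cv2.circle(c,tuple(int(v) for v in (q-[180,200])*4),3,(0,0,255),-1)
cv2.imwrite("pics/c7.png",c)
E
```

```text
-0.011 -0.02125 0.166 [236.  300.4]
0.011 -0.02125 0.166 [234.2 259.8]
-0.011 0.02125 0.166 [322.4 300.5]
0.011 0.02125 0.166 [324.4 259.9]
```

View pics/c7.png

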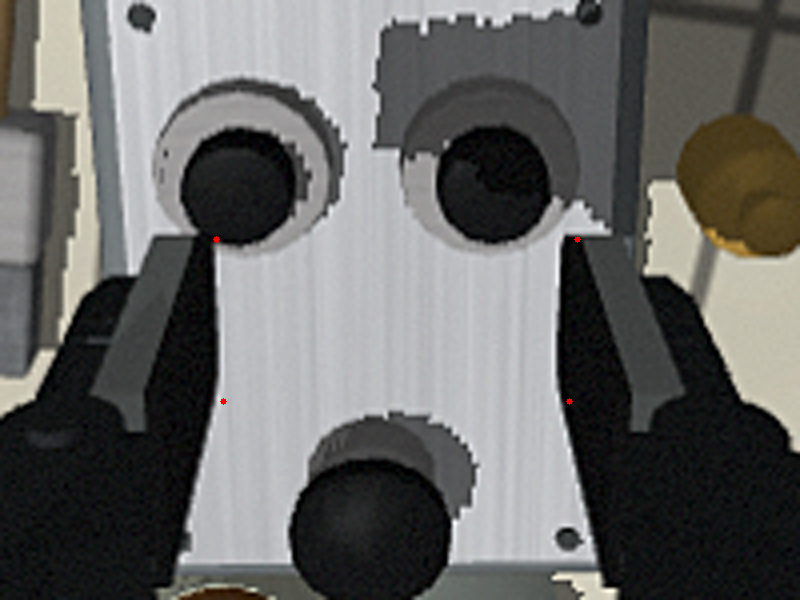

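```bash
python3 - <<'E'
from h import *
m=dict(np.load("w7.npz"))
f=lambda a,b:(180+(a+.5)/4-.5,200+(b+.5)/4-.5)
def pr(n,a,b,z): p=onz(m,f(a,b),z);print(n,p.round(4)[:2]);return p
# collar edges (z=.062), top-face bottom edge (z=.07)
Rc=[(153,172),(331,172),(240,255)];Lc=[(401,168),(579,168),(490,254)]
for n,c in(("R",Rc),("L",Lc)):
    a,b,d=[onz(m,f(*q),.062)for q in c]
    print(n,"mid",((a+b)/2).round(4),"diam",np.linalg.norm(a-b).round(4),"near edge",d.round(4))
pr("R top far edge",240,246,.07);pr("L top far edge",495,243,.07)
pr("R top x l",182,191,.07);pr("R top x r",297,191,.07);pr("L l",437,188,.07);pr("L r",551,188,.07)
# predicted from top cam
a=np.radians(8.3);Y=np.array([-np.sin(a),np.cos(a)]);M=np.array([.583,-.2224])
for k in(.028,-.028):
    print((proj(m,np.r_[M+k*Y,.07])[0]-[180,200])*4,(proj(m,np.r_[M+k*Y,.062])[0]-[180,200])*4)
E
```

```text
R mid [ 0.5868 -0.2547  0.062 ] diam 0.0398 near edge [ 0.6073 -0.2528  0.062 ]
L mid [ 0.5777 -0.2     0.062 ] diam 0.0398 near edge [ 0.5986 -0.1963  0.062 ]
R top far edge [ 0.601  -0.2526]
L top far edge [ 0.5919 -0.197 ]
R top x l [ 0.5897 -0.2666]
R top x r [ 0.586  -0.2418]
L l [ 0.5808 -0.2118]
L r [ 0.5771 -0.1872]
[514.16358335 189.4781683 ] [510.67956485 174.83803776]
[257.25457257 188.79142931] [260.71138174 174.16588204]
```

```bash
python3 - <<'E'
from h import *
from workcell import bot
s=bot.read_state()
print(rel(s,[.5833,-.2265,.258],189.0),s["tool_pos"],np.abs(s["joint_vel"]).max())
E
```

```text
(array([-3.44, -0.51,  9.65]), array([ 0.0003, -0.0002, -0.0088])) [ 0.54857555 -0.22654726  0.35453282] 0.007042831861261171
```

```bash
python3 -m jog '[[[0.43,-3.45,-0.5,0,0,0,-0.009],[0.43,-3.45,-0.5,5,0,0,-0.009],[0.43,-3.45,-0.5,8,0,0,-0.009],[0.43,-3.45,-0.5,9.65,0,0,-0.009],[0.43,-3.45,-0.5,9.65,0,0,-0.009],[0.43,-3.45,-0.5,9.65,0,0,-0.009]]]'
python3 - <<'E'
from h import *
from workcell import bot
s=bot.read_state();m=bot.camera_model("wrist")
w=bot.read_camera("wrist")[:,:,::-1];cv2.imwrite("pics/w8.png",w);np.savez("w8.npz",**m,tool=s["tool_pos"],rot=s["tcp_rot"])
print(s["q"],s["tool_pos"],s["width"])
T=R.from_rotvec(s["tcp_rot"])
for P in([0,.028,.168],[0,-.028,.168],[.0125,.028,.184],[.0125,-.028,.184],[0,.028,.184],[0,-.028,.184]):print(P,proj(m,T.apply(P)+s["tool_pos"])[0].round(1))
cv2.imwrite("pics/c8.png",cv2.resize(w[220:370,180:380],(800,600),interpolation=cv2.INTER_CUBIC))
c=bot.read_camera("scene")[:,:,::-1];cv2.imwrite("pics/s8.png",cv2.resize(c[150:270,190:350],(800,600),interpolation=cv2.INTER_CUBIC))
E
```

```text
time: 12.3
tool_pos: [0.5842, -0.2279, 0.2599]
tcp_rot: [-0.244, 3.13, -0.002]
wrist_force: [0.0, 0.5, 0.9]
width: 0.568
[-4.11649588e-01  2.98106759e-01  1.84338389e+00 -2.69793061e-06
  9.97347437e-01 -2.13827691e+00] [ 0.58419591 -0.22788705  0.25986983] 0.5676157357716598
[0, 0.028, 0.168] [336.6 278.5]
[0, -0.028, 0.168] [221.7 278.5]
[0.0125, 0.028, 0.184] [332.4 241.9]
[0.0125, -0.028, 0.184] [225.6 241.9]
[0, 0.028, 0.184] [331.1 263.4]
[0, -0.028, 0.184] [226.7 263.4]
```

View pics/c8.png

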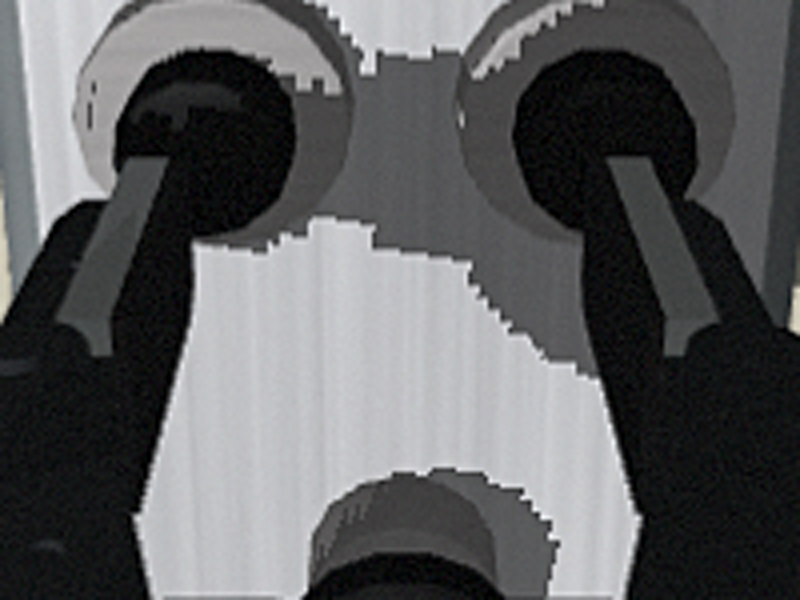

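View pics/s8.png

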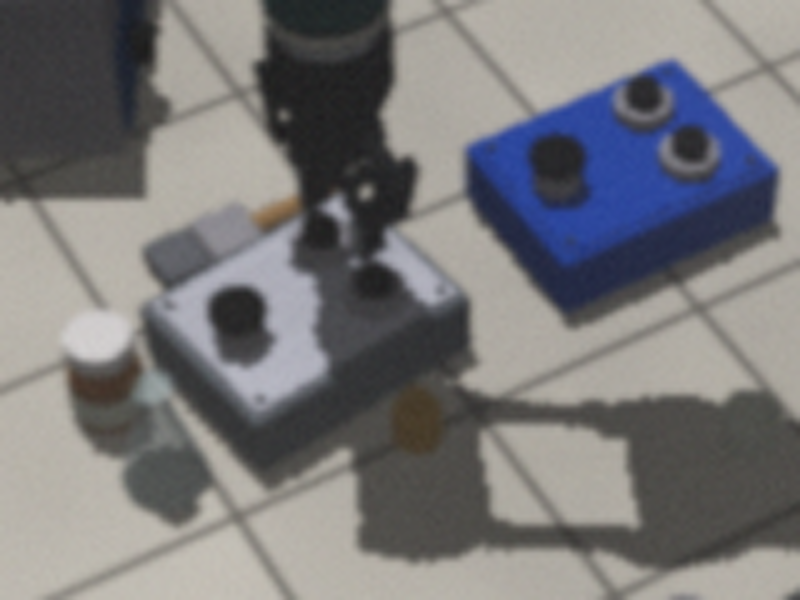

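```bash
python3 - <<'E'
from h import *
m=dict(np.load("w8.npz"));T=R.from_rotvec(m["rot"])
f=lambda a,b:(180+(a+.5)/4-.5,220+(b+.5)/4-.5)
def tl(a,b,z): return (T.inv().apply(onz(m,f(a,b),z)-m["tool"])*1000).round(1)
for n,a,b in(("R outer",115,145),("R inner",297,135),("L inner",513,135),("L outer",697,145),("R bottom",205,237)):print(n,tl(a,b,.07))
# finger tips, candidate tip depth 168 -> world z
z=m["tool"][2]-.168
for n,a,b in(("Lf outer",125,157),("Lf mid",168,157),("Rf mid",608,157),("Rf outer",652,157)):print(n,tl(a,b,z))
E
```

```text
R outer [  1.6 -38.9 189.9]
R inner [  3.1 -13.8 189.9]
L inner [  3.2  16.  189.8]
L outer [  1.7  41.4 189.8]
R bottom [-12.7 -27.1 189.9]
Lf outer [ 10.5 -32.6 168. ]
Lf mid [ 10.5 -27.5 168. ]
Rf mid [ 10.6  25.  167.9]
Rf outer [ 10.6  30.3 167.9]
```

```bash
python3 -m jog '[[[0.43,0,0.23,0.8,0,0,0],[0.43,0,0.23,1.6,0,0,0],[0.43,0,0.23,1.6,0,0,0],[0.43,0,0.23,1.6,0,0,0]]]'
python3 - <<'E'
from h import *
from workcell import bot
s=bot.read_state();m=bot.camera_model("wrist")
w=bot.read_camera("wrist")[:,:,::-1];cv2.imwrite("pics/w9.png",w);np.savez("w9.npz",**m,tool=s["tool_pos"],rot=s["tcp_rot"])
print(s["tool_pos"],s["tcp_rot"],s["wrist_force"])
cv2.imwrite("pics/c9.png",cv2.resize(w[220:370,180:380],(800,600),interpolation=cv2.INTER_CUBIC))
c=bot.read_camera("scene")[:,:,::-1];cv2.imwrite("pics/s9.png",cv2.resize(c[170:245,230:310],(640,600),interpolation=cv2.INTER_CUBIC))
E
```

```text
time: 12.9
tool_pos: [0.5832, -0.2255, 0.2427]
tcp_rot: [-0.244, 3.132, 0.0]
wrist_force: [-1.1, 1.6, 4.0]
width: 0.574
[ 0.58324226 -0.22550063  0.2426983 ] [-2.43830882e-01  3.13176540e+00  1.85866262e-05] [-1.10235213  1.55040587  4.02012785]
```

View pics/c9.png

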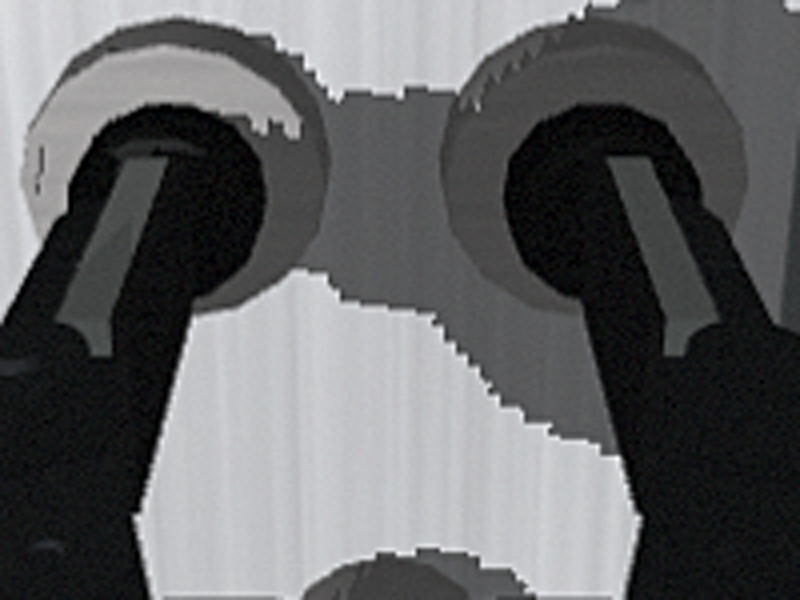

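View pics/s9.png

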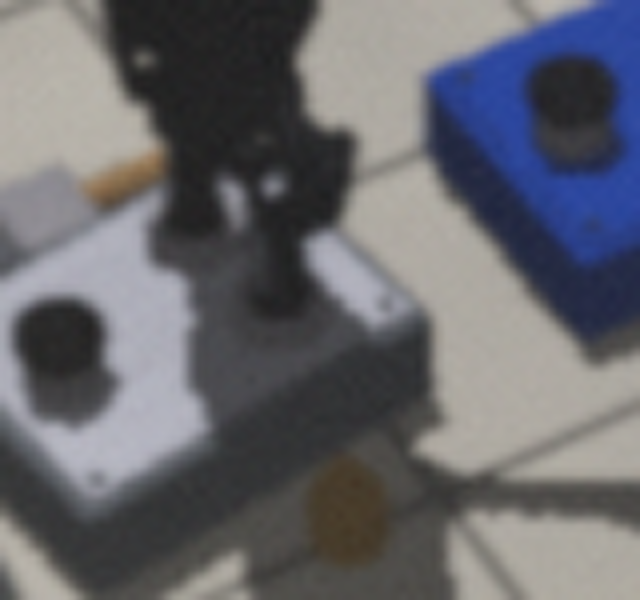

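Both fingertips sit on the button tops: tips at crop x≈158 and 620, buttons at 167 and 603. There is already 4 N of contact force, so I'm pressing straight down.

```bash
python3 -m jog '[[[0.43,0,0,0.4,0,0,0],[0.43,0,0,0.8,0,0,0],[0.43,0,0,1.0,0,0,0],[0.43,0,0,1.1,0,0,0],[0.43,0,0,1.1,0,0,0]]]'
```

```text
time: 13.62
tool_pos: [0.5834, -0.2256, 0.2364]
tcp_rot: [-0.244, 3.132, -0.0]
wrist_force: [-11.3, 6.2, 30.3]
width: 0.568
```

```bash
python3 - <<'E'
from h import *
from workcell import bot
s=bot.read_state();m=bot.camera_model("wrist")
w=bot.read_camera("wrist")[:,:,::-1];c=bot.read_camera("scene")[:,:,::-1]
T=R.from_rotvec(s["tcp_rot"])
print(s["tool_pos"],T.inv().apply(s["wrist_force"]).round(2),T.inv().apply(s["torque"]).round(2))
cv2.imwrite("pics/c10.png",np.hstack([cv2.resize(w[220:370,180:380],(800,600),interpolation=cv2.INTER_CUBIC)]))
cv2.imwrite("pics/s10.png",cv2.resize(c[170:245,230:310],(640,600),interpolation=cv2.INTER_CUBIC))
E
```

```text
[ 0.58341212 -0.22556802  0.23640323] [ 10.23   7.89 -30.31] [-1.27  1.66 -0.01]
```

View pics/c10.png

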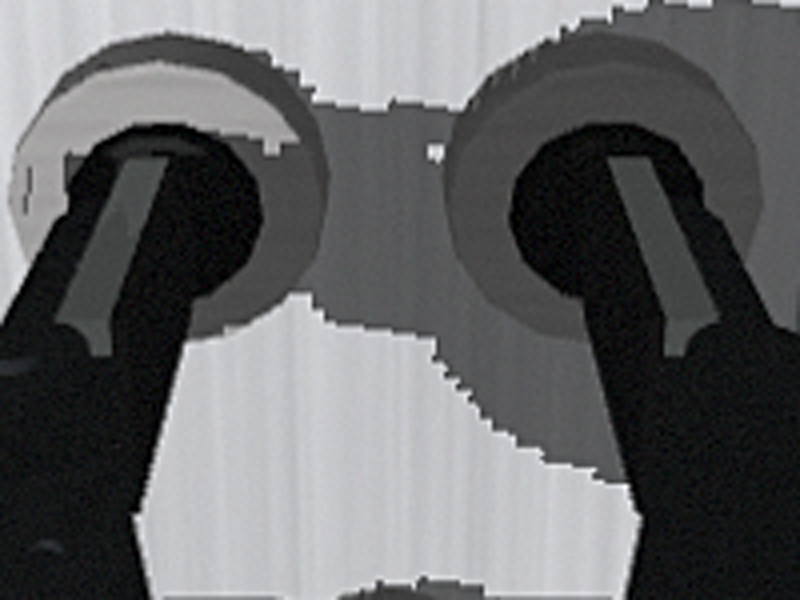

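View pics/s10.png

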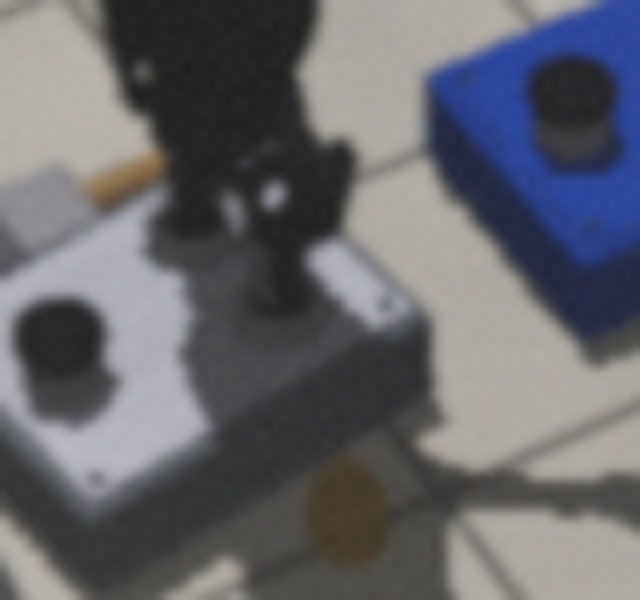

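Both buttons are flush with their collars: the button-to-collar width ratio is 197/318 ≈ 0.62, against 25/41 expected. The load is balanced at about 30 N total. Holding for more than 3 s.

```bash
python3 -m jog '[[[0.43,0,0,0,0,0,0],[0.43,0,0,0,0,0,0],[0.43,0,0,0,0,0,0],[0.43,0,0,0,0,0,0],[0.43,0,0,0,0,0,0],[0.43,0,0,0,0,0,0],[0.43,0,0,0,0,0,0],[0.43,0,0,0,0,0,0],[0.43,0,0,0,0,0,0],[0.43,0,0,0,0,0,0],[0.43,0,0,0,0,0,0],[0.43,0,0,0,0,0,0]]]'
python3 -m jog '[[[0.43,0,0,0,0,0,0],[0.43,0,0,0,0,0,0],[0.43,0,0,0,0,0,0],[0.43,0,0,0,0,0,0],[0.43,0,0,0,0,0,0],[0.43,0,0,0,0,0,0],[0.43,0,0,0,0,0,0],[0.43,0,0,0,0,0,0],[0.43,0,0,0,0,0,0],[0.43,0,0,0,0,0,0],[0.43,0,0,0,0,0,0],[0.43,0,0,0,0,0,0]]]'
python3 -m jog '[[[0.43,0,0,0,0,0,0],[0.43,0,0,0,0,0,0],[0.43,0,0,0,0,0,0],[0.43,0,0,0,0,0,0]]]'
```

```text
time: 15.22
tool_pos: [0.5834, -0.2256, 0.2364]
tcp_rot: [-0.244, 3.131, -0.0]
wrist_force: [-11.4, 4.8, 30.5]
width: 0.571
time: 16.73
tool_pos: [0.5834, -0.2256, 0.2364]
tcp_rot: [-0.244, 3.131, -0.0]
wrist_force: [-11.2, 5.6, 28.8]
width: 0.572
time: 17.23
tool_pos: [0.5834, -0.2255, 0.2364]
tcp_rot: [-0.244, 3.131, -0.0]
wrist_force: [-10.8, 5.4, 29.0]
width: 0.567
```

```bash
python3 -m jog '[[[0.43,0,0,-1.5,0,0,0],[0.43,0,0,-4,0,0,0],[0.43,0,0,-9,0,0,0],[0.43,0,0,-15,0,0,0],[0.43,8,0,-20,0,0,0],[0.43,12,0,-20,0,0,0],[0.43,12,0,-20,0,0,0],[0.43,12,0,-20,0,0,0]]]'
python3 - <<'E'
from h import *
from workcell import bot
for n in("top","scene","wrist"):cv2.imwrite(f"pics/{n}11.png",bot.read_camera(n)[:,:,::-1])
s=bot.read_state();print(s["time"],s["tool_pos"],s["wrist_force"])
t=cv2.imread("pics/top11.png");c=cv2.imread("pics/scene11.png");w=cv2.imread("pics/wrist11.png")
cv2.imwrite("pics/f11.png",np.vstack([np.hstack([cv2.resize(t[105:255,130:330],(400,300),interpolation=cv2.INTER_CUBIC),cv2.resize(c[150:375,180:480],(400,300),interpolation=cv2.INTER_CUBIC)]),np.hstack([cv2.resize(w,(400,300)),cv2.resize(c[260:335,270:370],(400,300),interpolation=cv2.INTER_CUBIC)])]))
E
```

```text
time: 18.23
tool_pos: [0.4642, -0.2442, 0.4308]
tcp_rot: [-0.242, 3.132, 0.0]
wrist_force: [0.2, 0.9, 0.1]
width: 0.575
18.375 [ 0.46537826 -0.24392528  0.43005776] [1.00684577 0.59435875 0.10712592]
```

View pics/f11.png

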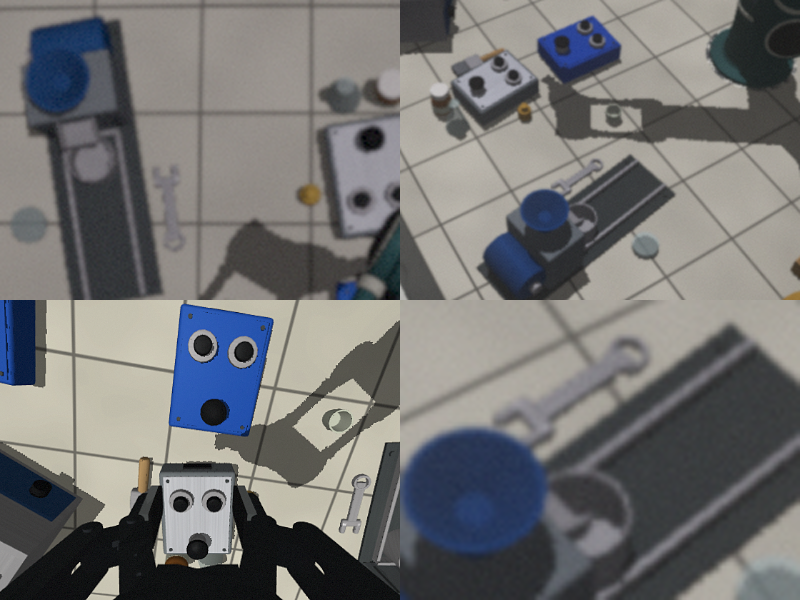

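The pictures show the cup at the stop bar under the spout, both start buttons up, and the bystanders where they were. The gripper is clear and reads no contact force, so I'm handing in.

```bash
python3 -c "
from workcell import bot
print(bot.finish_job())"
```

```text
the job is handed in; nothing more can be done
None
```

I pushed the cup along the channel to the stop bar, then pressed and held both start buttons on the grey console. The job was handed in at about 18.4 s of the 58 s allowed.

- **Cup:** I pushed with two part-open fingertips until the force rose to about 9 N, where I expected the cup to meet the bar. A second, gentle push met resistance at the same place (4.7 N). The pictures put the cup centre about 1.5 mm short of my seat estimate. That is within calibration error, so the contact rests mainly on the force readings.
- **Buttons:** I pressed both together with about 29–30 N in total and the load balanced. They looked flush with their collars, and I held them for about 3.6 s. There was a steady sideways force of about 12 N during the hold. I have no direct reading of button travel, so "fully down" comes from the pictures and the force.
- **Disagreement:** the top and wrist cameras differed by about 4–5 mm on the console's sideways position. I lined up by the wrist view, and the fingertips ended about 1–2 mm off the button centres.
- **Final check:** both buttons are up, the cup is still at the bar, and the arm is clear with no contact force. By eye, the mushroom stop and the bystanders look undisturbed.

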